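# Bring the reorder markers of the guitar-hardware bins up to date

### The arm

A 7-joint arm with a two-finger parallel gripper is mounted at the origin on the work surface. World frame = base frame: x ahead of the robot, y to its left, z up, the work surface at z = 0. Lengths are in m, angles in rad, forces in N, time in s.
With the tool pointing down it reaches from about 0.4 to 0.875 m from the base axis. Payload 19.3 kg.
Tool frame: the origin (TCP) lies at the centre of the arm's flange, where the gripper is bolted on; the fingertips stand 173 mm ahead of it and the grasp point (between the pads) lies 155 mm ahead of it; z points along the fingers, y is the line along which they close (so a half turn about z gives the same grasp; the last joint's range is limited). The gripper opens to 85 mm and grips with 20 to 120 N. Pads are 22 mm wide; open, the fingers measure 114 mm over their backs; the gripper's body (76 mm by 85 mm) begins 54 mm behind the grasp point. The pads swing forward as they close: fully open they stand 13 mm farther back than shut.
Start: joints at [1.103, 0.521, -0.036, 1.599, 0.021, 1.021, -0.113], TCP at [0.242, -0.576, 0.405] pointing down, gripper open.
Joint ranges: [-2.91, 2.91], [-0.3, 2.13], [-1.5, 1.42], [0.17, 2.43], [-1.26, 4.41], [0.16, 1.93], [-2.52, 2.52]. Speed limits (rad/s): [1.89, 1.89, 2.39, 2.39, 3.01, 3.01, 3.01].

### API

Orientations are given as [roll, pitch, yaw] about the fixed x, y, z axes, in that order (R = Rz(yaw) Ry(pitch) Rx(roll)).
In Python, from workcell import bot, imaging, job gives the robot as it stands.
- The arm moves only by the tool carry_out, never from a script. Its argument "targets" is a list of rows, each a list of 3 entries, a list of its own where there are three numbers: the shift along the tool's x, y, z in units of 0.25 m (1.0 is 0.25 m), then the turn, a rotation vector about the tool's x, y, z in units of 180 degrees (1.0 is 180 degrees), then the opening, from 0 (shut) to 1 (fully open). In form: [[[tx, ty, tz], [wx, wy, wz], jaw], ...]. A call has 1 to 8 rows; each row shifts and turns the commanded pose from where the row before left it, along the tool's axes as they then stand; what a row does not reach is not made up. A row lasts 1/8 s, in which the tool goes at most 62.5 mm and 10.7 degrees, less where a joint would pass 70% of its speed; a pose out of reach is approached as far as the arm can. A call with a number of a shift or a turn outside -1 to 1 is refused whole. A call with a gripper value outside its range is refused whole. The fingers move at their own pace and stop on an object; "force" is the grip in N (left out, the last holds). Time passes only in rows, so rows that do not move let the fingers close. It gives the time, the measured TCP pose, the force and the opening at its end, in the units of the state.
- bot.observe(): the state, without advancing time (a new reading comes with each control period).
- imaging.grab_frame(name): name is "scene" or "side" or "wrist"; returns a dict with "pixels" (400x640x3 uint8, red, green, blue), "mtx" (3x3 intrinsics, pixels), "cam_to_world" (4x4, takes a point from camera to world coordinates); the wrist camera has in their place "mount" (4x4, takes a point from camera to tool coordinates, whose origin is the TCP and whose axes are the flange's). Camera axes: x right, y down, z forward; pixel columns grow to the right and rows downward; lengths in m; the calibration is good to about 2 mm. A picture is of the moment at which its call begins: read the wrist's pose just before it. There is no depth.
- job.job_done(): hands the job in, once; it reports no verdict.
The state is a dict: "clock": time; "qpos": joint angles; "qd": joint speeds; "joint_efforts": joint torques, N m; "position": TCP position; "tool_rot": TCP orientation; "force": force on the tool from outside, world axes, zero at the start; "moment": the same for the moment, N m; "grip_width": finger opening in m.
Only numpy, scipy, OpenCV 4.12 (cv2) and the standard library are available. Lean on these libraries where they do the work, as an engineer would, in place of code of your own. Each camera call takes 0.05 s, during which the arm holds its last target. There are 200 camera calls.

### The job

Bring the reorder markers on the three hardware bins up to date: the empty bin's marker must lie flat with its two-dot face up (reorder), and every bin with parts in it must have its marker lying flat with the one-dot face up (in stock). Flip each marker that is wrong right over on its hinge with a fingertip, gently and without gripping it, and leave the marker that is already right alone. Do not shift, lift or tip the bins, and leave the other things on the bench where they are.

Things in the scene. Friction and masses are not known exactly. Their poses are not given: they have to be found in the camera images.
- bin_tuners: the bin heaped with guitar tuning machines: grey plastic open-fronted parts bin, loose, 0.4 to 1.2 kg, 150 mm deep (x), 110 wide (y), side and back walls 70 high, front wall 38 high. Three stand in a row on a 12 mm board, about 200 mm apart, in any order. Origin: centre of its underside; x points from front to back, y to the left seen from the front, z up
- hinge_tuners (a point): middle of that bin's marker hinge, on a steel bracket 77 mm in front of the bin's origin, 95 mm above its underside; axes as the bin's. The hinge line runs along x. A rest arm 16 mm wide (x) reaches 28 mm to both sides (y) just under the marker: the marker's outer 32 mm overhang free, 40 mm clear below. Hinge ears at 32 mm either way along x stand 6 mm above the line
- edge_tuners (a point): middle of the free edge of that bin's marker, half-way through its thickness, 60 mm from the hinge line; moves with the marker. Marker: dark wooden leaf, 56 mm along the hinge, 60 mm out from it, 5 mm thick, 35 g; white inlaid dots 16 mm across, one dot on one face, two on the other
- marker_tuners (a joint): hinge angle of that bin's marker. 0: lies level towards the bin's +y, one dot up (in stock); grows as it rises; pi/2: upright; pi: lies level towards the bin's -y, two dots up (reorder). Swings freely, slightly damped; once past upright it falls by itself to the other side. 0 and pi are hard stops
- bin_knobs: the bin heaped with control knobs: grey plastic open-fronted parts bin, loose, 0.4 to 1.2 kg, 150 mm deep (x), 110 wide (y), side and back walls 70 high, front wall 38 high. Three stand in a row on a 12 mm board, about 200 mm apart, in any order. Origin: centre of its underside; x points from front to back, y to the left seen from the front, z up
- hinge_knobs (a point): middle of that bin's marker hinge, on a steel bracket 77 mm in front of the bin's origin, 95 mm above its underside; axes as the bin's. The hinge line runs along x. A rest arm 16 mm wide (x) reaches 28 mm to both sides (y) just under the marker: the marker's outer 32 mm overhang free, 40 mm clear below. Hinge ears at 32 mm either way along x stand 6 mm above the line
- edge_knobs (a point): middle of the free edge of that bin's marker, half-way through its thickness, 60 mm from the hinge line; moves with the marker. Marker: dark wooden leaf, 56 mm along the hinge, 60 mm out from it, 5 mm thick, 35 g; white inlaid dots 16 mm across, one dot on one face, two on the other
- marker_knobs (a joint): hinge angle of that bin's marker. 0: lies level towards the bin's +y, one dot up (in stock); grows as it rises; pi/2: upright; pi: lies level towards the bin's -y, two dots up (reorder). Swings freely, slightly damped; once past upright it falls by itself to the other side. 0 and pi are hard stops
- bin_empty: the bin with nothing in it: grey plastic open-fronted parts bin, loose, 0.4 to 1.2 kg, 150 mm deep (x), 110 wide (y), side and back walls 70 high, front wall 38 high. Three stand in a row on a 12 mm board, about 200 mm apart, in any order. Origin: centre of its underside; x points from front to back, y to the left seen from the front, z up
- hinge_empty (a point): middle of that bin's marker hinge, on a steel bracket 77 mm in front of the bin's origin, 95 mm above its underside; axes as the bin's. The hinge line runs along x. A rest arm 16 mm wide (x) reaches 28 mm to both sides (y) just under the marker: the marker's outer 32 mm overhang free, 40 mm clear below. Hinge ears at 32 mm either way along x stand 6 mm above the line
- edge_empty (a point): middle of the free edge of that bin's marker, half-way through its thickness, 60 mm from the hinge line; moves with the marker. Marker: dark wooden leaf, 56 mm along the hinge, 60 mm out from it, 5 mm thick, 35 g; white inlaid dots 16 mm across, one dot on one face, two on the other
- marker_empty (a joint): hinge angle of that bin's marker. 0: lies level towards the bin's +y, one dot up (in stock); grows as it rises; pi/2: upright; pi: lies level towards the bin's -y, two dots up (reorder). Swings freely, slightly damped; once past upright it falls by itself to the other side. 0 and pi are hard stops
- pin_jar: small glass jar, 32 mm across, 50 mm high, standing on the board between two bins; origin at the centre of its underside; loose, not part of the job
- spool: small wooden spool, 32 mm across, 35 mm high, standing on the board between two bins; origin at the centre of its underside; loose, not part of the job
- glue: white glue bottle, 52 mm across, 150 mm high, on the bench beyond one end of the board; origin at the centre of its underside; loose, not part of the job
- hammer: hammer, 240 mm long, lying on the bench beyond the other end of the board; loose, not part of the job
- screwdriver: screwdriver, 190 mm long, lying on the bench between robot and board; loose, not part of the job
- sander: cork-faced sanding block, 110 x 60 x 30 mm, on the bench between robot and board; origin at the centre of its underside; loose, not part of the job
- mug: mug, 80 mm across, 95 mm high, on the bench beyond one end of the board; origin at the centre of its underside; loose, not part of the job

How it is judged:
By the outcome, as a careful person would: the job done as asked, in the order asked, and still so for the second after the job is handed in, with the robot touching nothing.
It also fails if it takes over 59 s, if anything falls off the work surface, if the arm or the gripper's body presses on something with over 40 N, if the wrist force passes 120 N, or if a joint passes its speed limit or range.

## Working session

There is one attempt and no reset: what is moved stays moved. The work goes in short steps, Python scripts to look and compute and a tool call to move; the robot and the scene stay as the last step left them, time stands still between calls to the robot, and variables do not carry over. Pictures are saved under pics/ and viewed, on a budget of 10 in all, crops included, one or two more only if the job needs it, and the job is handed in when it is done.

Besides the shell and the picture viewer there is one more tool, called after ">>>" as name(argument=value, ...), one argument or row to a line, values as JSON. carry_out: Moves the arm, as the interface text tells. Its arguments: {"type":"object","properties":{"targets":{"type":"array"},"force":{"type":"number"}},"required":["targets"]}

```bash
mkdir -p pics
python3 - <<'E'
from workcell import bot, imaging
import cv2, numpy as np
np.set_printoptions(precision=4,suppress=True)
print(bot.observe())
for n in ("scene","side"):
    f=imaging.grab_frame(n); cv2.imwrite(f"pics/{n}0.png",f["pixels"][:,:,::-1]); print(f["mtx"],f["cam_to_world"])
    np.savez(f"{n}0.npz",**f)
f=imaging.grab_frame("wrist");print(f["mtx"],f["mount"])
E
```

```text
{'clock': 0.0, 'qpos': array([ 1.1028,  0.522 , -0.0363,  1.6   ,  0.0212,  1.0211, -0.1128]), 'qd': array([ 0.0002,  0.    , -0.    , -0.0038, -0.0006,  0.0004,  0.0001]), 'joint_efforts': array([ -0.0025, -92.7098,   1.9779, -36.9934,   0.0176,   0.0083,
         0.    ]), 'position': array([ 0.2421, -0.5761,  0.4041]), 'tool_rot': array([-3.1404,  0.0001,  0.3978]), 'force': array([ 0.2467, -0.0998, -0.1931]), 'moment': array([ 0.006 , -0.0199, -0.0033]), 'grip_width': 0.085452903959489}
[[460.9728   0.     326.0805]
 [  0.     460.9728 207.708 ]
 [  0.       0.       1.    ]] [[ 0.5798  0.4424 -0.6842  1.4097]
 [ 0.8147 -0.3259  0.4797 -0.6256]
 [-0.0108 -0.8355 -0.5494  0.8121]
 [ 0.      0.      0.      1.    ]]
[[462.6536   0.     324.8124]
 [  0.     462.6536 194.0577]
 [  0.       0.       1.    ]] [[-0.9272 -0.1978  0.3181  0.0585]
 [-0.3738  0.5414 -0.7531  1.0747]
 [-0.0233 -0.8172 -0.5759  0.9069]
 [ 0.      0.      0.      1.    ]]
[[347.8898   0.     316.8288]
 [  0.     347.8898 199.0035]
 [  0.       0.       1.    ]] [[-0.0001 -0.9638 -0.2666  0.0681]
 [ 1.     -0.0006  0.0018  0.0003]
 [-0.0019 -0.2666  0.9638  0.0307]
 [ 0.      0.      0.      1.    ]]
```

View pics/scene0.png

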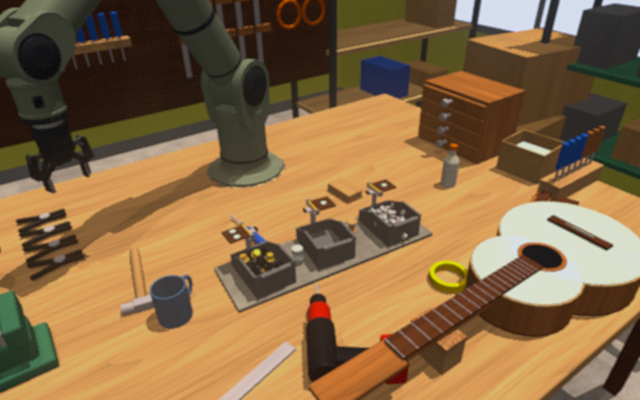

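View pics/side0.png

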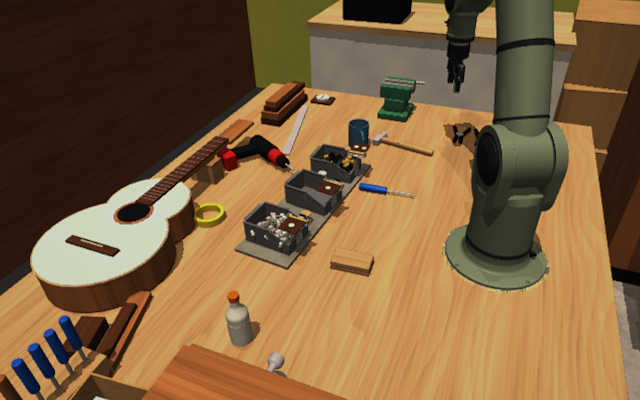

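The bins stand in a row: knobs, empty and tuners, in that order of increasing y. I need enlarged crops to read the markers.

Run:
```python
import cv2, numpy as np
a=cv2.imread("pics/scene0.png")[165:310,205:440]; b=cv2.imread("pics/side0.png")[135:270,230:390]
a=cv2.resize(a,(780,481),interpolation=cv2.INTER_CUBIC)[:,:780]
cv2.imwrite("pics/ca.png",cv2.resize(a,(486,300)))
b=cv2.resize(b,(356,300),interpolation=cv2.INTER_CUBIC)
A=cv2.resize(cv2.imread("pics/scene0.png")[170:270,215:415],(800,400),interpolation=cv2.INTER_CUBIC)
cv2.imwrite("pics/A.png",A)
B=cv2.resize(cv2.imread("pics/side0.png")[135:270,235:385],(660,594),interpolation=cv2.INTER_CUBIC)
cv2.imwrite("pics/B.png",B)
```

```text
(no output)
```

View pics/A.png

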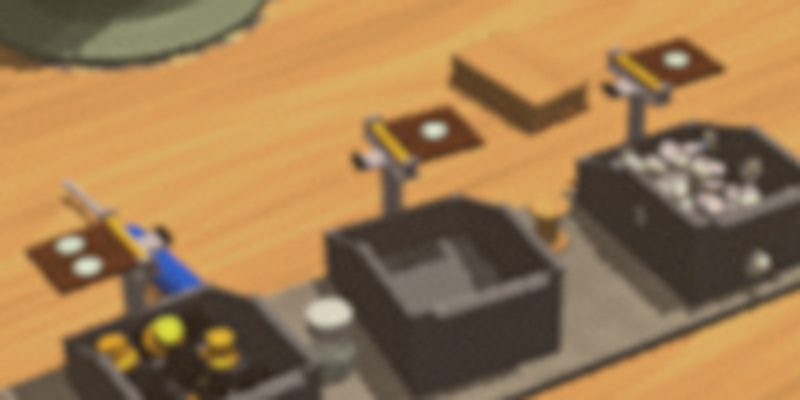

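View pics/B.png

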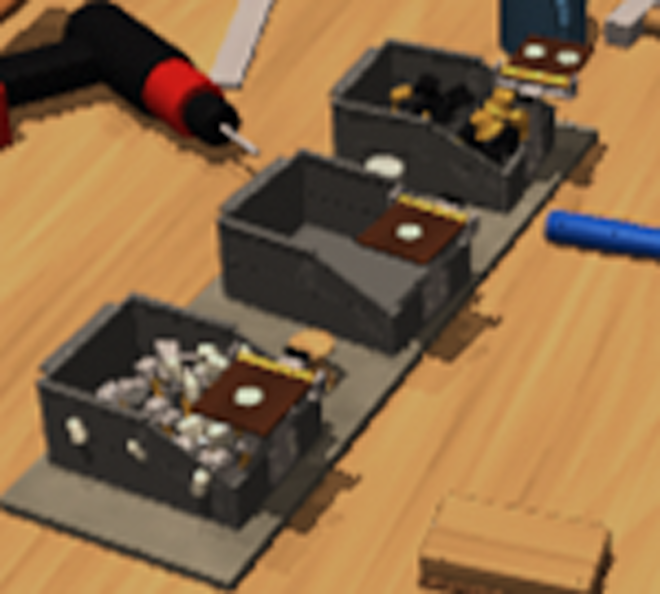

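Both views agree. The knobs marker shows two dots and leans to -y, so it is wrong. The empty bin's marker shows one dot and leans to +y, also wrong. The tuners marker shows one dot and is right. In the scene view the yellow hinges lie at about px (247,229), (312,206) and (375,187). Next I'll triangulate the hinges, the brown leaves and the dots.

```bash
cat > h.py <<'E'
import cv2, numpy as np
def blobs(img,lo,hi,box,amin):
    hsv=cv2.cvtColor(img,cv2.COLOR_RGB2HSV); m=cv2.inRange(hsv,lo,hi); k=np.zeros_like(m)
    x0,y0,x1,y1=box; k[y0:y1,x0:x1]=m[y0:y1,x0:x1]
    n,l,s,c=cv2.connectedComponentsWithStats(k)
    return [(c[i],s[i]) for i in range(1,n) if s[i,4]>=amin]
def ray(f,p):
    d=np.linalg.inv(f["mtx"])@[p[0],p[1],1]; T=f["cam_to_world"]; d=T[:3,:3]@d
    return T[:3,3],d/np.linalg.norm(d)
def tri(f,p,g,q):
    o,d=ray(f,p);O,D=ray(g,q)
    A=np.stack([d,-D],1);s=np.linalg.lstsq(A,O-o,rcond=None)[0]
    a=o+s[0]*d;b=O+s[1]*D
    return (a+b)/2,np.linalg.norm(a-b)
E
python3 - <<'E'
from h import *
np.set_printoptions(precision=4,suppress=True)
F={n:dict(np.load(f"{n}0.npz")) for n in("scene","side")}
box={"scene":(215,170,415,270),"side":(235,135,385,270)}
for n in F:
    im=F[n]["pixels"]
    for nm,lo,hi,a in(("yellow",(20,120,100),(35,255,255),6),("brown",(0,100,30),(14,255,115),30),("white",(30,0,190),(110,40,255),5)):
        print(n,nm,[(np.round(c,1).tolist(),s.tolist()) for c,s in blobs(im,lo,hi,box[n],a)])
E
```

```text
scene yellow [([374.2, 187.1], [370, 184, 9, 7, 21]), ([312.0, 204.8], [308, 201, 9, 9, 30]), ([245.0, 227.9], [242, 224, 8, 10, 24]), ([256.3, 252.2], [252, 249, 9, 8, 58]), ([269.7, 253.9], [266, 252, 8, 5, 34]), ([242.6, 255.3], [241, 254, 4, 3, 9]), ([246.6, 259.7], [244, 257, 6, 6, 24]), ([270.2, 260.3], [268, 259, 6, 4, 19])]
scene brown [([383.8, 185.7], [374, 181, 21, 10, 95]), ([346.8, 198.7], [337, 195, 20, 8, 36]), ([323.2, 203.7], [313, 198, 22, 12, 133]), ([235.8, 234.6], [223, 226, 26, 17, 179]), ([260.0, 261.7], [255, 257, 11, 11, 39])]
scene white [([323.1, 202.1], [322, 201, 3, 3, 8]), ([232.2, 230.6], [230, 230, 5, 2, 9]), ([236.5, 236.0], [235, 235, 4, 3, 10])]
side yellow [([350.5, 150.5], [349, 150, 4, 2, 8]), ([358.5, 152.0], [354, 151, 10, 3, 20]), ([346.5, 159.2], [345, 158, 4, 3, 8]), ([332.6, 181.7], [326, 179, 15, 6, 25]), ([244.1, 185.5], [242, 183, 6, 6, 10]), ([297.1, 217.7], [289, 215, 17, 7, 34])]
side brown [([242.6, 143.4], [235, 140, 16, 8, 57]), ([360.2, 147.2], [351, 143, 20, 9, 91]), ([246.8, 159.1], [235, 153, 32, 16, 126]), ([277.6, 162.8], [267, 154, 24, 18, 113]), ([327.8, 187.6], [316, 181, 25, 14, 185]), ([291.6, 225.0], [279, 216, 27, 18, 250]), ([307.3, 248.3], [300, 242, 16, 14, 63]), ([341.3, 266.7], [330, 262, 27, 8, 109])]
side white [([327.5, 187.3], [326, 187, 4, 2, 6]), ([291.0, 224.5], [289, 224, 5, 2, 10])]
```

Run:
```python
from h import *
np.set_printoptions(precision=4,suppress=True)
f,g=[dict(np.load(f"{n}0.npz")) for n in("scene","side")]
for nm,p,q in(("hinge tun",(374.2,187.1),(297.1,217.7)),("hinge emp",(312,204.8),(332.6,181.7)),("hinge knob",(245.3,228.2),(357,151.8)),
 ("leaf tun",(383.8,185.7),(291.6,225)),("leaf emp",(323.2,203.7),(327.8,187.6)),("leaf knob",(235.8,234.6),(360.2,147.2))):
    print(nm,*tri(f,p,g,q))
```

```text
hinge tun [0.5289 0.1665 0.1102] 0.00142680574536063
hinge emp [ 0.5005 -0.0364  0.1107] 0.000337496401243065
hinge knob [ 0.4892 -0.2384  0.1098] 0.00038318684302753064
leaf tun [0.5329 0.1985 0.1064] 0.005221557157575148
leaf emp [ 0.5062 -0.0046  0.1063] 0.004878359365232484
leaf knob [ 0.4915 -0.2706  0.1074] 0.008143492046730972
```

Triangulated hinge heights come out at 0.110, taken at the top of the hinge, against 0.107 expected. The 0.2 m spacing also fits. I'll turn the tool, shut the gripper and move above the bins for a close look with the wrist camera.

>>> carry_out(
  targets=[
    [[0, 0, 0], [0, 0, -0.047], 0],
    [[0, 0, 0], [0, 0, -0.047], 0],
    [[0, 0, 0], [0, 0, -0.047], 0],
    [[0, 0, 0], [0, 0, -0.047], 0],
    [[0, 0, 0], [0, 0, -0.047], 0],
    [[0, 0, 0], [0, 0, -0.047], 0],
    [[0, 0, 0], [0, 0, -0.047], 0],
    [[0, 0, 0], [0, 0, -0.047], 0],
  ],
  force=20,
)

```text
clock: 1.15
position: [0.242, -0.5762, 0.4045]
tool_rot: [-3.141, -0.0, 1.584]
force: [-0.3, 0.5, -0.5]
grip_width: -0.0006
```

>>> carry_out(
  targets=[
    [[0.2, 0.09, -0.05], [0, 0, 0], 0],
    [[0.2, 0.09, -0.05], [0, 0, 0], 0],
    [[0.2, 0.09, -0.05], [0, 0, 0], 0],
    [[0.2, 0.09, -0.05], [0, 0, 0], 0],
    [[0.2, 0.09, -0.05], [0, 0, 0], 0],
    [[0.2, 0.09, -0.05], [0, 0, 0], 0],
    [[0.2, 0.09, -0.05], [0, 0, 0], 0],
    [[0.2, 0.09, -0.05], [0, 0, 0], 0],
  ],
)

```text
clock: 2.15
position: [0.4191, -0.173, 0.5052]
tool_rot: [3.142, 0.0, 1.579]
force: [0.8, -0.2, 0.6]
grip_width: 0.0001
```

>>> carry_out(
  targets=[
    [[0.1, 0.06, 0], [0, 0, 0], 0],
    [[0, 0, 0], [0, 0, 0], 0],
    [[0, 0, 0], [0, 0, 0], 0],
  ],
)

```text
clock: 2.52
position: [0.4333, -0.1502, 0.5045]
tool_rot: [-3.141, 0.0, 1.579]
force: [0.2, -1.0, -1.0]
grip_width: -0.0003
```

Run:
```python
from workcell import bot, imaging
import cv2, numpy as np
s=bot.observe(); f=imaging.grab_frame("wrist"); print({k:np.round(s[k],4) for k in("clock","position","tool_rot","qpos","force","grip_width")})
np.savez("w1.npz",**f,position=s["position"],tool_rot=s["tool_rot"]); cv2.imwrite("pics/w1.png",f["pixels"][:,:,::-1])
```

```text
{'clock': np.float64(2.525), 'position': array([ 0.4333, -0.1502,  0.5045]), 'tool_rot': array([-3.1410e+00,  1.0000e-04,  1.5785e+00]), 'qpos': array([ 0.7083,  0.1824, -0.5793,  1.8583,  0.11  ,  1.133 ,  0.0975]), 'force': array([ 0.2089, -1.0329, -1.0097]), 'grip_width': np.float64(-0.0003)}
```

View pics/w1.png

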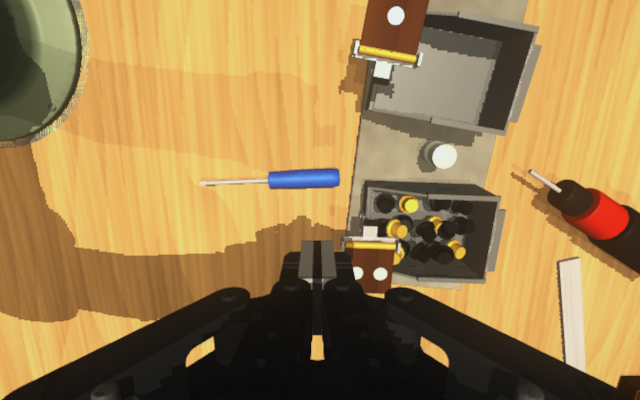

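The wrist view shows the empty bin's hinge bar at about (388,53) with its leaf above, one dot up. The knobs hinge is at about (372,245) with its leaf below, two dots up. I'll use the strips for position and yaw, and locate the mug as well.

```bash
cat >> h.py <<'E'
from scipy.spatial.transform import Rotation as Rt
def wf(s,f):
    T=np.eye(4);T[:3,:3]=Rt.from_euler("xyz",s["tool_rot"]).as_matrix();T[:3,3]=s["position"]
    return dict(mtx=f["mtx"],cam_to_world=T@f["mount"])
def onz(f,p,z):
    o,d=ray(f,p); return o+d*(z-o[2])/d[2]
E
python3 - <<'E'
from h import *
np.set_printoptions(precision=4,suppress=True)
w=dict(np.load("w1.npz")); f=wf(w,w); f0=dict(np.load("scene0.npz"));g0=dict(np.load("side0.npz"))
hsv=cv2.cvtColor(w["pixels"],cv2.COLOR_RGB2HSV)
for nm,(x0,y0,x1,y1),P in(("emp",(350,38,430,72),(312,204.8)),("knob",(340,234,404,256),(245.3,228.2))):
    m=np.zeros((400,640),np.uint8); m[y0:y1,x0:x1]=cv2.inRange(hsv,(20,130,100),(32,255,255))[y0:y1,x0:x1]
    n,l,s,c=cv2.connectedComponentsWithStats(m); i=1+np.argmax(s[1:,4]); ys,xs=np.where(l==i)
    print(nm,s[i],c[i])
    pts=np.stack([onz(f,p,.110)[:2] for p in zip(xs,ys)]); r=cv2.minAreaRect(pts.astype(np.float32)*1000)
    a=np.linalg.eigh(np.cov(pts.T))[1][:,1]; a=a*np.sign(a[0])
    mid=np.array(r[0])/1000; print(" mid",mid,"size mm",r[1],"yaw deg",np.degrees(np.arctan2(a[1],a[0])),"tri scene/wrist",*tri(f0,P,f,c[i]))
print("mug top",tri(f0,(171,283),g0,(359,124)), "jar",onz(f,(443,155),.062),"driver",onz(f,(305,179),.015))
E
```

```text
emp [359  45  58  16 350] [387.3     52.8686]
 mid [ 0.5019 -0.0362] size mm (5.538742542266846, 56.58244323730469) yaw deg -9.435701616059683 tri scene/wrist [ 0.5015 -0.0365  0.1112] 0.00046564335446133703
knob [353 243  43   6 224] [374.4152 245.4643]
 mid [ 0.4994 -0.2381] size mm (47.546348571777344, 6.081867694854736) yaw deg -1.5235734124854152 tri scene/wrist [ 0.4977 -0.2388  0.1142] 0.005670331891548336
mug top (array([ 0.559 , -0.4661,  0.0948]), np.float64(0.003381545770382189)) jar [ 0.584  -0.1422  0.062 ] driver [ 0.4186 -0.1828  0.015 ]
```

Plan: tilt the closed gripper 45° toward the hinge and slide it in along its own axis, just clear of the free edge. Then lift the leaf over with the fingertip along an arc. The empty bin goes first. The mug is at (0.56,-0.47), clear of the path.

```bash
cat >> h.py <<'E'
H={"empty":(np.array([.5019,-.0362,.107]),np.radians(-9.4),1),"knobs":(np.array([.493,-.2384,.107]),np.radians(-1.5),-1)}
def goal(name,out,up,back=0,clear=0,xo=-.012):
    "tip inner corner at out/up (m) from hinge; back along finger; clear away from leaf"
    h,ps,s=H[name]; c=np.sqrt(.5); x=np.array([np.cos(ps),np.sin(ps),0]); o=s*np.array([-np.sin(ps),np.cos(ps),0]); z=np.array([0,0,1.])
    d=-c*o-c*z; n=-c*o+c*z
    R=np.stack([np.cross(x,d),x,d],1)
    return R,h+xo*x+out*o+up*z-n*(.011+clear)-d*(.173+back)
def report(goals):
    from workcell import bot
    s=bot.observe(); R=Rt.from_euler("xyz",s["tool_rot"]).as_matrix(); p=s["position"]
    np.set_printoptions(precision=4,suppress=True)
    print("at",p,s["tool_rot"],"F",s["force"],"t",s["clock"],"q",s["qpos"])
    for Rg,pg in goals:
        print("goal",pg,"turn/pi",Rt.from_matrix(R.T@Rg).as_rotvec()/np.pi,"shift/.25 in goal axes",Rg.T@(pg-p)/.25); R,p=Rg,pg
E
python3 - <<'E'
from h import *
report([goal("empty",.047,-.015,.13,.010),goal("empty",.047,-.015,0,.010),goal("empty",.047,-.015),goal("empty",.0315,.028),goal("empty",.0025,.044),goal("empty",-.015,.044),goal("empty",-.015,.044,.13,.03)])
E
```

```text
at [ 0.4332 -0.1505  0.5045] [-3.1411  0.0001  1.5778] F [-0.2556  0.5876  0.1352] t 2.575 q [ 0.7088  0.1824 -0.5792  1.8583  0.11    1.133   0.0974]
goal [0.5352 0.2382 0.2914] turn/pi [ 0.0212 -0.2493  0.0517] shift/.25 in goal axes [ 1.7342  0.1483 -0.5288]
goal [0.5201 0.1475 0.1995] turn/pi [0. 0. 0.] shift/.25 in goal axes [0.   0.   0.52]
goal [0.519  0.1405 0.2066] turn/pi [0. 0. 0.] shift/.25 in goal axes [-0.04 -0.   -0.  ]
goal [0.5165 0.1252 0.2496] turn/pi [0. 0. 0.] shift/.25 in goal axes [-0.1655  0.     -0.0778]
goal [0.5117 0.0966 0.2656] turn/pi [0. 0. 0.] shift/.25 in goal axes [-0.1273 -0.      0.0368]
goal [0.5089 0.0793 0.2656] turn/pi [0. 0. 0.] shift/.25 in goal axes [-0.0495  0.      0.0495]
goal [0.5273 0.1909 0.3363] turn/pi [0. 0. 0.] shift/.25 in goal axes [ 0.12  0.   -0.52]
```

>>> carry_out(
  targets=[
    [[0, 0, 0], [0.0035, -0.0416, 0.0086], 0],
    [[0, 0, 0], [0.0035, -0.0416, 0.0086], 0],
    [[0, 0, 0], [0.0035, -0.0416, 0.0086], 0],
    [[0, 0, 0], [0.0035, -0.0416, 0.0086], 0],
    [[0, 0, 0], [0.0035, -0.0416, 0.0086], 0],
    [[0, 0, 0], [0.0035, -0.0416, 0.0086], 0],
    [[0, 0, 0], [0, 0, 0], 0],
  ],
)

```text
clock: 3.45
position: [0.4335, -0.1498, 0.5041]
tool_rot: [-3.141, 0.786, 1.409]
force: [0.1, 0.4, -0.1]
grip_width: -0.0001
```

>>> carry_out(
  targets=[
    [[0.21, 0.018, -0.065], [0, 0, 0], 0],
    [[0.21, 0.018, -0.065], [0, 0, 0], 0],
    [[0.21, 0.018, -0.065], [0, 0, 0], 0],
    [[0.21, 0.018, -0.065], [0, 0, 0], 0],
    [[0.21, 0.018, -0.065], [0, 0, 0], 0],
    [[0.21, 0.018, -0.065], [0, 0, 0], 0],
    [[0.21, 0.018, -0.065], [0, 0, 0], 0],
    [[0.21, 0.018, -0.065], [0, 0, 0], 0],
  ],
)

```text
clock: 4.45
position: [0.533, 0.2287, 0.2985]
tool_rot: [-3.139, 0.783, 1.408]
force: [0.4, -0.2, 0.1]
grip_width: 0.0001
```

>>> carry_out(
  targets=[
    [[0, 0, 0], [0, 0, 0], 0],
    [[0, 0, 0], [0, 0, 0], 0],
  ],
)

```text
clock: 4.7
position: [0.5326, 0.2271, 0.2995]
tool_rot: [-3.14, 0.785, 1.408]
force: [0.7, 0.3, -0.6]
grip_width: -0.0004
```

Run:
```python
from h import *
report([goal("empty",.047,-.015,.13,.010),goal("empty",.047,-.015,0,.010)])
```

```text
at [0.5326 0.2271 0.2995] [-3.1404  0.7846  1.4076] F [ 0.7451  0.2992 -0.5778] t 4.7 q [-0.2409  0.804  -0.6251  1.6329  0.7948  1.6513 -1.3219]
goal [0.5352 0.2382 0.2914] turn/pi [-0.0002 -0.0002  0.0002] shift/.25 in goal axes [ 0.0548  0.003  -0.0091]
goal [0.5201 0.1475 0.1995] turn/pi [0. 0. 0.] shift/.25 in goal axes [0.   0.   0.52]
```

>>> carry_out(
  targets=[
    [[0.055, 0.003, -0.009], [0, 0, 0], 0],
    [[0, 0, 0.1], [0, 0, 0], 0],
    [[0, 0, 0.1], [0, 0, 0], 0],
    [[0, 0, 0.1], [0, 0, 0], 0],
    [[0, 0, 0.06], [0, 0, 0], 0],
    [[0, 0, 0], [0, 0, 0], 0],
    [[0, 0, 0], [0, 0, 0], 0],
  ],
)

```text
clock: 5.58
position: [0.5247, 0.1771, 0.2283]
tool_rot: [3.139, 0.785, 1.407]
force: [0.1, 0.3, 0.4]
grip_width: -0.0003
```

Run:
```python
from h import *
from workcell import imaging
report([goal("empty",.047,-.015,0,.010)])
a=imaging.grab_frame("scene")["pixels"][120:270,255:455];b=imaging.grab_frame("wrist")["pixels"]
cv2.imwrite("pics/c1.png",np.vstack([cv2.resize(a,(440,330),interpolation=cv2.INTER_CUBIC),cv2.resize(b,(440,268),interpolation=cv2.INTER_AREA)])[:,:,::-1])
```

```text
at [0.5247 0.1771 0.2283] [3.1393 0.7849 1.407 ] F [0.0726 0.2735 0.4479] t 5.575 q [-0.1872  0.8689 -0.5927  1.7417  0.8747  1.5131 -1.3852]
goal [0.5201 0.1475 0.1995] turn/pi [ 0.0008 -0.0001  0.0001] shift/.25 in goal axes [-0.0033  0.0012  0.1663]
```

View pics/c1.png

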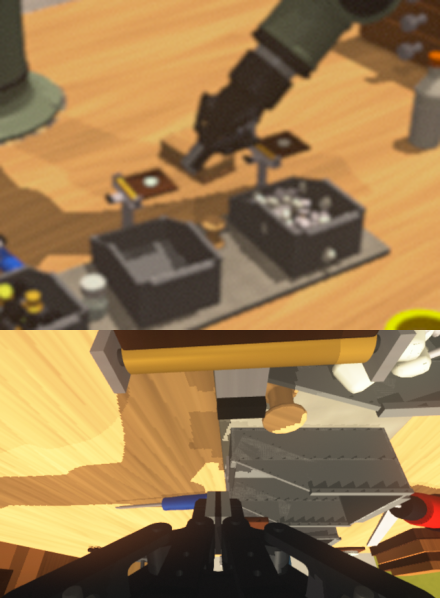

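The wrist camera hangs on the low side of the tilted tool, close above the tuners' hinge. I'll back out and turn the tool half round about its own axis, so the camera sits on the upper side.

>>> carry_out(
  targets=[
    [[0, 0, -0.15], [0, 0, 0], 0],
    [[0, 0, -0.15], [0, 0, 0], 0],
    [[0, 0, -0.1], [0, 0, 0.03], 0],
    [[0, 0, 0], [0, 0, 0.03], 0],
  ],
)

```text
clock: 6.18
position: [0.5358, 0.2483, 0.3001]
tool_rot: [2.951, 0.765, 1.141]
force: [0.8, -1.2, -0.5]
grip_width: 0.0
```

Run:
```python
from h import *
report([])
```

```text
at [0.5358 0.2483 0.3001] [2.9507 0.7645 1.1407] F [ 0.8074 -1.1585 -0.5014] t 6.175 q [-0.2933  0.8111 -0.5889  1.5948  0.7729  1.6554 -1.5047]
```

>>> carry_out(
  targets=[
    [[0, 0, 0], [0, 0, -0.058], 0],
    [[0, 0, 0], [0, 0, -0.058], 0],
    [[0, 0, 0], [0, 0, -0.058], 0],
    [[0, 0, 0], [0, 0, -0.058], 0],
    [[0, 0, 0], [0, 0, -0.058], 0],
    [[0, 0, 0], [0, 0, -0.058], 0],
    [[0, 0, 0], [0, 0, -0.058], 0],
    [[0, 0, 0], [0, 0, -0.058], 0],
  ],
)

```text
clock: 7.18
position: [0.5359, 0.2467, 0.2988]
tool_rot: [-2.379, 0.209, 2.767]
force: [-1.0, -0.5, -0.9]
grip_width: 0.0
```

>>> carry_out(
  targets=[
    [[0, 0, 0], [0, 0, -0.058], 0],
    [[0, 0, 0], [0, 0, -0.058], 0],
    [[0, 0, 0], [0, 0, -0.058], 0],
    [[0, 0, 0], [0, 0, -0.058], 0],
    [[0, 0, 0], [0, 0, -0.058], 0],
    [[0, 0, 0], [0, 0, -0.058], 0],
    [[0, 0, 0], [0, 0, -0.058], 0],
    [[0, 0, 0], [0, 0, -0.058], 0],
  ],
)

```text
clock: 8.18
position: [0.5359, 0.2466, 0.2988]
tool_rot: [-2.762, -0.706, -2.284]
force: [0.3, -0.4, -0.0]
grip_width: 0.0002
```

>>> carry_out(
  targets=[
    [[0, 0, 0], [0, 0, -0.058], 0],
    [[0, 0, 0], [0, 0, -0.058], 0],
    [[0, 0, 0], [0, 0, -0.01], 0],
    [[0, 0, 0], [0, 0, 0], 0],
  ],
)

```text
clock: 8.68
position: [0.5359, 0.2464, 0.2986]
tool_rot: [-3.118, -0.786, -1.766]
force: [-0.4, -0.4, -0.3]
grip_width: -0.0003
```

```bash
sed -i 's/    R=np.stack(\[np.cross(x,d),x,d\],1)/    y=-s*x; R=np.stack([np.cross(y,d),y,d],1)/' h.py
python3 - <<'E'
from h import *
report([goal("empty",.047,-.015,.13,.010),goal("empty",.047,-.015,0,.010),goal("empty",.047,-.015)])
E
```

```text
at [0.5359 0.2464 0.2986] [-3.1176 -0.7855 -1.7656] F [-0.3671 -0.4154 -0.2736] t 8.675 q [-0.0584  0.9794 -1.0358  1.5838  0.9791  1.9089  1.6315]
goal [0.5352 0.2382 0.2914] turn/pi [-0.0007 -0.0001 -0.0069] shift/.25 in goal axes [ 0.0031 -0.0025  0.0436]
goal [0.5201 0.1475 0.1995] turn/pi [0. 0. 0.] shift/.25 in goal axes [-0.   -0.    0.52]
goal [0.519  0.1405 0.2066] turn/pi [0. 0. 0.] shift/.25 in goal axes [ 0.04  0.   -0.  ]
```

>>> carry_out(
  targets=[
    [[0.003, -0.002, 0.044], [0, 0, -0.007], 0],
    [[0, 0, 0.1], [0, 0, 0], 0],
    [[0, 0, 0.1], [0, 0, 0], 0],
    [[0, 0, 0.1], [0, 0, 0], 0],
    [[0, 0, 0.05], [0, 0, 0], 0],
    [[0, 0, 0], [0, 0, 0], 0],
    [[0, 0, 0], [0, 0, 0], 0],
  ],
)

```text
clock: 9.55
position: [0.5252, 0.1774, 0.2298]
tool_rot: [3.141, -0.785, -1.73]
force: [0.3, 0.7, -0.3]
grip_width: -0.0002
```

Run:
```python
from h import *
from workcell import imaging
report([goal("empty",.047,-.015,0,.010)])
cv2.imwrite("pics/c2.png",cv2.resize(imaging.grab_frame("wrist")["pixels"],(480,300),interpolation=cv2.INTER_AREA)[:,:,::-1])
```

```text
at [0.5252 0.1774 0.2298] [ 3.1407 -0.7852 -1.7299] F [ 0.321   0.675  -0.2631] t 9.55 q [ 0.0437  1.0324 -1.0023  1.7275  1.0651  1.7889  1.6134]
goal [0.5201 0.1475 0.1995] turn/pi [-0.0008  0.0001  0.0011] shift/.25 in goal axes [0.0002 0.0004 0.1717]
```

View pics/c2.png

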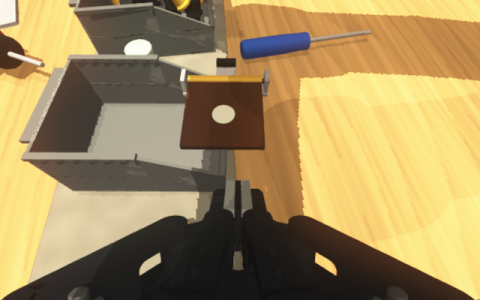

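The leaf is clear in view: edge at row 148, dot up at (223,114). The fingertip at (240,185) lines up outside the edge. I'll slide it in under.

>>> carry_out(
  targets=[
    [[0, 0, 0.06], [0, 0, 0], 0],
    [[0, 0, 0.06], [0, 0, 0], 0],
    [[0, 0, 0.052], [0, 0, 0], 0],
    [[0, 0, 0], [0, 0, 0], 0],
    [[0.02, 0, 0], [0, 0, 0], 0],
    [[0.02, 0, 0], [0, 0, 0], 0],
    [[0, 0, 0], [0, 0, 0], 0],
  ],
)

```text
clock: 10.48
position: [0.5192, 0.1397, 0.2066]
tool_rot: [3.141, -0.786, -1.731]
force: [-0.5, 0.6, -0.4]
grip_width: 0.0002
```

>>> carry_out(
  targets=[
    [[0.024, 0, -0.011], [0, 0, 0], 0],
    [[0.024, 0, -0.011], [0, 0, 0], 0],
    [[0.024, 0, -0.011], [0, 0, 0], 0],
    [[0.024, 0, -0.011], [0, 0, 0], 0],
    [[0.024, 0, -0.011], [0, 0, 0], 0],
    [[0.024, 0, -0.011], [0, 0, 0], 0],
    [[0.024, 0, -0.011], [0, 0, 0], 0],
    [[0, 0, 0], [0, 0, 0], 0],
  ],
)

```text
clock: 11.48
position: [0.5167, 0.1238, 0.2498]
tool_rot: [3.141, -0.786, -1.731]
force: [0.1, 0.6, -0.3]
grip_width: -0.0
```

Run:
```python
from h import *
from workcell import imaging
report([goal("empty",.0315,.028),goal("empty",.0025,.044)])
a=imaging.grab_frame("side")["pixels"][120:240,270:430]; b=imaging.grab_frame("wrist")["pixels"]
cv2.imwrite("pics/c3.png",np.hstack([cv2.resize(a,(400,300),interpolation=cv2.INTER_CUBIC),cv2.resize(b,(400,300))])[:,:,::-1])
```

```text
at [0.5167 0.1238 0.2498] [ 3.1409 -0.7858 -1.7306] F [ 0.0792  0.6323 -0.3435] t 11.475 q [ 0.1444  0.9709 -1.015   1.8094  1.0747  1.7635  1.6539]
goal [0.5165 0.1252 0.2496] turn/pi [-0.0007 -0.0001  0.0009] shift/.25 in goal axes [-0.0044  0.0018 -0.0032]
goal [0.5117 0.0966 0.2656] turn/pi [0. 0. 0.] shift/.25 in goal axes [0.1273 0.     0.0368]
```

View pics/c3.png

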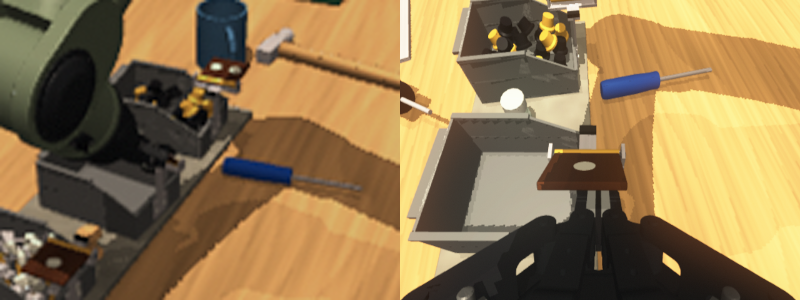

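The leaf is rising on the fingertip. In the wrist view it is foreshortened, with its edge at row 185. I'll carry it past upright.

>>> carry_out(
  targets=[
    [[0.021, 0, 0.006], [0, 0, 0], 0],
    [[0.021, 0, 0.006], [0, 0, 0], 0],
    [[0.021, 0, 0.006], [0, 0, 0], 0],
    [[0.021, 0, 0.006], [0, 0, 0], 0],
    [[0.021, 0, 0.006], [0, 0, 0], 0],
    [[0.021, 0, 0.006], [0, 0, 0], 0],
    [[0.012, 0, 0.012], [0, 0, 0], 0],
    [[0.012, 0, 0.012], [0, 0, 0], 0],
  ],
)

```text
clock: 12.58
position: [0.5107, 0.087, 0.2652]
tool_rot: [3.14, -0.786, -1.73]
force: [-0.4, 0.1, -0.2]
grip_width: -0.0001
```

>>> carry_out(
  targets=[
    [[0.012, 0, 0.012], [0, 0, 0], 0],
    [[0.012, 0, 0.012], [0, 0, 0], 0],
    [[0, 0, 0], [0, 0, 0], 0],
    [[0, 0, 0], [0, 0, 0], 0],
    [[0, 0, 0], [0, 0, 0], 0],
  ],
)

```text
clock: 13.2
position: [0.5094, 0.0791, 0.2653]
tool_rot: [3.14, -0.786, -1.73]
force: [0.2, -0.5, -1.1]
grip_width: -0.0002
```

Run:
```python
from h import *
from workcell import imaging
report([])
cv2.imwrite("pics/c4.png",imaging.grab_frame("wrist")["pixels"][:,:,::-1])
```

```text
at [0.5094 0.0791 0.2653] [ 3.14   -0.7859 -1.7296] F [ 0.2442 -0.487  -1.0724] t 13.2 q [ 0.2324  0.9218 -1.026   1.8679  1.089   1.7412  1.699 ]
```

View pics/c4.png

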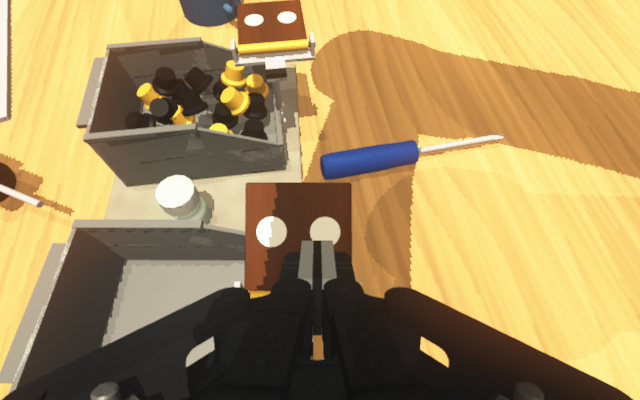

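The empty bin's marker now lies flat, two dots up at (271,232) and (325,231). This frame also shows the whole knobs hinge strip at (238-311, 46), so I'll refine it from here and plan the second flip.

Run:
```python
from h import *
from workcell import imaging,bot
np.set_printoptions(precision=4,suppress=True)
s=bot.observe(); w=imaging.grab_frame("wrist"); f=wf(s,w)
hsv=cv2.cvtColor(w["pixels"],cv2.COLOR_RGB2HSV); m=np.zeros((400,640),np.uint8); x0,y0,x1,y1=228,34,322,62
m[y0:y1,x0:x1]=cv2.inRange(hsv,(20,130,100),(32,255,255))[y0:y1,x0:x1]
n,l,st,c=cv2.connectedComponentsWithStats(m); i=1+np.argmax(st[1:,4]); ys,xs=np.where(l==i); print(st[i],c[i])
pts=np.stack([onz(f,p,.110)[:2] for p in zip(xs,ys)]); a=np.linalg.eigh(np.cov(pts.T))[1][:,1]; a*=np.sign(a[0])
r=cv2.minAreaRect(pts.astype(np.float32)*1000); print(r,"yaw",np.degrees(np.arctan2(a[1],a[0])))
g0=dict(np.load("side0.npz")); f0=dict(np.load("scene0.npz"))
print(tri(f0,(245.3,228.2),f,c[i]),tri(g0,(357,151.8),f,c[i]))
R=Rt.from_euler("xyz",s["tool_rot"]).as_matrix(); print("world -z in tool",-R.T[:,2])
```

```text
[238  36  71  16 478] [272.6527  45.295 ]
((494.242431640625, -237.17034912109375), (56.661170959472656, 12.412992477416992), 1.0993200540542603) yaw -1.678883030214978
(array([ 0.4935, -0.2386,  0.1106]), np.float64(0.004105206390450856)) (array([ 0.4943, -0.2526,  0.0999]), np.float64(0.002527023716886591))
world -z in tool [-0.7074 -0.0011  0.7068]
```

>>> carry_out(
  targets=[
    [[0, 0, -0.13], [0, 0, 0], 0],
    [[0, 0, -0.13], [0, 0, 0], 0],
    [[0, 0, -0.13], [0, 0, 0], 0],
    [[0, 0, -0.13], [0, 0, 0], 0],
    [[0.15, 0, 0], [0, 0, 0], 0],
    [[0.15, 0, 0], [0, 0, 0], 0],
    [[0.15, 0, 0], [0, 0, 0], 0],
    [[0.1, 0, 0], [0, 0, 0], 0],
  ],
)

```text
clock: 14.3
position: [0.5085, 0.0729, 0.4555]
tool_rot: [3.141, -0.786, -1.731]
force: [0.6, -0.1, -0.7]
grip_width: 0.0002
```

>>> carry_out(
  targets=[
    [[0, 0, 0], [-0.0398, 0, 0.0397], 0],
    [[0, 0, 0], [-0.0398, 0, 0.0397], 0],
    [[0, 0, 0], [-0.0398, 0, 0.0397], 0],
    [[0, 0, 0], [-0.0398, 0, 0.0397], 0],
    [[0, 0, 0], [-0.0398, 0, 0.0397], 0],
    [[0, 0, 0], [-0.0398, 0, 0.0397], 0],
    [[0, 0, 0], [-0.0398, 0, 0.0397], 0],
    [[0, 0, 0], [-0.0398, 0, 0.0397], 0],
  ],
)

```text
clock: 15.3
position: [0.5088, 0.074, 0.4543]
tool_rot: [3.14, -0.788, 3.135]
force: [-0.5, 0.1, -0.9]
grip_width: 0.0005
```

```bash
sed -i 's/\[.493,-.2384,.107\]),np.radians(-1.5)/[.4935,-.2384,.107]),np.radians(-1.6)/' h.py
python3 - <<'E'
from h import *
report([goal("knobs",.047,-.015,.13,.010)])
E
```

```text
at [0.5088 0.074  0.4543] [ 3.1405 -0.7883  3.1347] F [-0.4704  0.085  -0.9472] t 15.3 q [ 0.1957  0.5755 -0.6188  1.5792 -0.0091  1.8049  1.0985]
goal [ 0.4738 -0.5141  0.2914] turn/pi [-0.3585 -0.0009  0.3577] shift/.25 in goal axes [-2.1261 -0.0742 -1.2044]
```

>>> carry_out(
  targets=[
    [[0, 0, 0], [-0.0398, 0, 0.0397], 0],
    [[0, 0, 0], [-0.0398, 0, 0.0397], 0],
    [[0, 0, 0], [-0.0398, 0, 0.0397], 0],
    [[0, 0, 0], [-0.0398, 0, 0.0397], 0],
    [[0, 0, 0], [-0.0398, 0, 0.0397], 0],
    [[0, 0, 0], [-0.0398, 0, 0.0397], 0],
    [[0, 0, 0], [-0.0398, 0, 0.0397], 0],
    [[0, 0, 0], [-0.0398, 0, 0.0397], 0],
  ],
)

```text
clock: 16.3
position: [0.5087, 0.0737, 0.4544]
tool_rot: [-3.14, -0.788, 1.72]
force: [1.4, 0.2, 0.2]
grip_width: 0.0001
```

>>> carry_out(
  targets=[
    [[0, 0, 0], [-0.0398, 0, 0.0397], 0],
    [[-0.19, -0.007, -0.11], [0, 0, 0], 0],
    [[-0.19, -0.007, -0.11], [0, 0, 0], 0],
    [[-0.19, -0.007, -0.11], [0, 0, 0], 0],
    [[-0.19, -0.007, -0.11], [0, 0, 0], 0],
    [[-0.19, -0.007, -0.11], [0, 0, 0], 0],
    [[-0.19, -0.007, -0.11], [0, 0, 0], 0],
    [[-0.19, -0.007, -0.11], [0, 0, 0], 0],
  ],
)

```text
clock: 17.3
position: [0.4884, -0.2984, 0.3543]
tool_rot: [-3.14, -0.788, 1.549]
force: [1.2, 0.3, 0.4]
grip_width: 0.0
```

>>> carry_out(
  targets=[
    [[-0.19, -0.006, -0.11], [0, 0, 0], 0],
    [[-0.19, -0.006, -0.11], [0, 0, 0], 0],
    [[-0.19, -0.006, -0.11], [0, 0, 0], 0],
    [[0, 0, 0], [0, 0, 0], 0],
    [[0, 0, 0], [0, 0, 0], 0],
  ],
)

```text
clock: 17.92
position: [0.481, -0.4552, 0.3117]
tool_rot: [-3.14, -0.789, 1.549]
force: [0.6, 0.2, -0.1]
grip_width: -0.0002
```

Run:
```python
from h import *
report([goal("knobs",.047,-.015,.13,.010),goal("knobs",.047,-.015,0,.010)])
```

```text
at [ 0.481  -0.4552  0.3117] [-3.1401 -0.7885  1.5494] F [ 0.5895  0.214  -0.0866] t 17.925 q [ 0.867   0.8535 -0.1429  1.3447 -0.4547  1.5243  0.8799]
goal [ 0.4738 -0.5141  0.2914] turn/pi [-0.0019 -0.001   0.0015] shift/.25 in goal axes [-0.2242 -0.0223 -0.1096]
goal [ 0.4764 -0.4222  0.1995] turn/pi [0. 0. 0.] shift/.25 in goal axes [0.   0.   0.52]
```

>>> carry_out(
  targets=[
    [[-0.112, -0.011, -0.055], [-0.002, -0.001, 0.0015], 0],
    [[-0.112, -0.011, -0.055], [0, 0, 0], 0],
    [[0, 0, 0], [0, 0, 0], 0],
    [[0, 0, 0.1], [0, 0, 0], 0],
    [[0, 0, 0.1], [0, 0, 0], 0],
    [[0, 0, 0.1], [0, 0, 0], 0],
    [[0, 0, 0.05], [0, 0, 0], 0],
    [[0, 0, 0], [0, 0, 0], 0],
  ],
)

```text
clock: 18.92
position: [0.4761, -0.452, 0.2302]
tool_rot: [3.141, -0.785, 1.544]
force: [-0.8, -0.2, 0.0]
grip_width: 0.0002
```

Run:
```python
from h import *
from workcell import imaging
report([goal("knobs",.047,-.015,0,.010)])
cv2.imwrite("pics/k1.png",cv2.resize(imaging.grab_frame("wrist")["pixels"],(480,300),interpolation=cv2.INTER_AREA)[:,:,::-1])
```

```text
at [ 0.4761 -0.452   0.2302] [ 3.1413 -0.7849  1.5437] F [-0.8353 -0.2466  0.0217] t 18.925 q [ 0.8712  0.9441 -0.144   1.3889 -0.4483  1.3998  0.9389]
goal [ 0.4764 -0.4222  0.1995] turn/pi [-0.0001  0.0002  0.0002] shift/.25 in goal axes [-0.0025 -0.0022  0.1712]
```

View pics/k1.png

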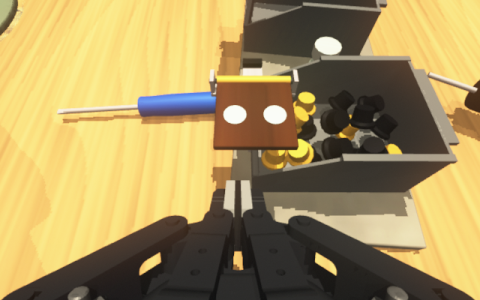

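The knobs leaf is square ahead, two dots at (235,115) and (275,115), edge at row 148. The fingertip at (240,185) is placed just as it was for the first flip. The same motion follows.

>>> carry_out(
  targets=[
    [[0, 0, 0.06], [0, 0, 0], 0],
    [[0, 0, 0.06], [0, 0, 0], 0],
    [[0, 0, 0.052], [0, 0, 0], 0],
    [[0, 0, 0], [0, 0, 0], 0],
    [[0.02, 0, 0], [0, 0, 0], 0],
    [[0.02, 0, 0], [0, 0, 0], 0],
    [[0, 0, 0], [0, 0, 0], 0],
  ],
)

```text
clock: 19.85
position: [0.4768, -0.4154, 0.2071]
tool_rot: [3.14, -0.784, 1.543]
force: [0.1, -0.2, 0.2]
grip_width: -0.0001
```

>>> carry_out(
  targets=[
    [[0.024, 0, -0.011], [0, 0, 0], 0],
    [[0.024, 0, -0.011], [0, 0, 0], 0],
    [[0.024, 0, -0.011], [0, 0, 0], 0],
    [[0.024, 0, -0.011], [0, 0, 0], 0],
    [[0.024, 0, -0.011], [0, 0, 0], 0],
    [[0.024, 0, -0.011], [0, 0, 0], 0],
    [[0.024, 0, -0.011], [0, 0, 0], 0],
    [[0, 0, 0], [0, 0, 0], 0],
  ],
)

```text
clock: 20.85
position: [0.4773, -0.3992, 0.2502]
tool_rot: [3.141, -0.784, 1.543]
force: [-0.2, -0.1, -1.0]
grip_width: 0.0
```

>>> carry_out(
  targets=[
    [[0.021, 0, 0.006], [0, 0, 0], 0],
    [[0.021, 0, 0.006], [0, 0, 0], 0],
    [[0.021, 0, 0.006], [0, 0, 0], 0],
    [[0.021, 0, 0.006], [0, 0, 0], 0],
    [[0.021, 0, 0.006], [0, 0, 0], 0],
    [[0.021, 0, 0.006], [0, 0, 0], 0],
    [[0.012, 0, 0.012], [0, 0, 0], 0],
    [[0.012, 0, 0.012], [0, 0, 0], 0],
  ],
)

```text
clock: 21.85
position: [0.4782, -0.3619, 0.2655]
tool_rot: [3.142, -0.784, 1.542]
force: [-0.3, -0.6, -0.2]
grip_width: -0.0
```

>>> carry_out(
  targets=[
    [[0.012, 0, 0.012], [0, 0, 0], 0],
    [[0.012, 0, 0.012], [0, 0, 0], 0],
    [[0, 0, 0], [0, 0, 0], 0],
    [[0, 0, 0], [0, 0, 0], 0],
    [[0, 0, 0], [0, 0, 0], 0],
  ],
)

```text
clock: 22.48
position: [0.4784, -0.3539, 0.2655]
tool_rot: [3.141, -0.784, 1.542]
force: [-0.1, -0.6, 0.1]
grip_width: 0.0002
```

>>> carry_out(
  targets=[
    [[0, 0, -0.13], [0, 0, 0], 0],
    [[0, 0, -0.13], [0, 0, 0], 0],
    [[0, 0, -0.13], [0, 0, 0], 0],
    [[0, 0, -0.13], [0, 0, 0], 0],
    [[0, 0, -0.13], [0, 0, 0], 0],
    [[0, 0, -0.13], [0, 0, 0], 0],
    [[0, 0, 0], [0, 0, 0], 0],
    [[0, 0, 0], [0, 0, 0], 0],
  ],
)

```text
clock: 23.48
position: [0.4745, -0.4909, 0.4029]
tool_rot: [-3.141, -0.785, 1.542]
force: [0.2, 0.9, 0.7]
grip_width: 0.0003
```

Run:
```python
from h import *
from workcell import imaging
report([])
F=imaging.grab_frame("side");a=F["pixels"][120:270,230:400]; b=imaging.grab_frame("wrist")["pixels"]
cv2.imwrite("pics/k2.png",np.hstack([cv2.resize(a,(380,336),interpolation=cv2.INTER_CUBIC),cv2.resize(b,(420,336))])[:,:,::-1])
S=imaging.grab_frame("scene")
for n,G in(("scene",S),("side",F)):   # what moved
    d=cv2.absdiff(G["pixels"],np.load(f"{n}0.npz")["pixels"]).max(2); m=cv2.morphologyEx((d>45).astype(np.uint8),cv2.MORPH_OPEN,np.ones((2,2)))
    k,l,s,c=cv2.connectedComponentsWithStats(m); print(n,[s[i].tolist() for i in range(1,k) if s[i,4]>8])
```

```text
at [ 0.4745 -0.4909  0.4029] [-3.141  -0.7852  1.5421] F [0.1773 0.9478 0.6618] t 23.475 q [ 0.896   0.7999 -0.1329  1.2025 -0.4553  1.7099  0.8166]
scene [[0, 0, 70, 53, 1561], [89, 0, 40, 20, 380], [0, 5, 108, 127, 5430], [140, 4, 14, 9, 56], [209, 6, 4, 5, 14], [215, 19, 3, 5, 12], [46, 20, 6, 5, 21], [204, 23, 6, 5, 24], [115, 25, 4, 9, 28], [95, 38, 21, 7, 81], [228, 39, 12, 16, 68], [89, 54, 5, 4, 16], [245, 64, 8, 20, 72], [237, 67, 6, 13, 42], [53, 108, 13, 7, 36], [79, 112, 37, 32, 566], [29, 119, 14, 8, 61], [118, 128, 3, 5, 13], [27, 134, 41, 31, 441], [115, 134, 6, 9, 38], [86, 136, 13, 13, 88], [121, 138, 4, 7, 20], [21, 146, 14, 3, 31], [81, 148, 105, 41, 1801], [32, 172, 25, 23, 278], [185, 177, 5, 5, 20], [45, 187, 129, 76, 1797], [26, 187, 190, 164, 7157], [220, 187, 5, 2, 10], [312, 197, 25, 15, 237], [291, 203, 23, 15, 221], [246, 219, 27, 17, 281], [222, 227, 28, 18, 304], [319, 233, 7, 3, 16], [283, 237, 15, 9, 70], [50, 240, 11, 7, 54], [0, 263, 67, 35, 1039], [220, 263, 12, 12, 85], [135, 276, 9, 7, 48], [141, 311, 8, 5, 20]]
side [[378, 0, 19, 14, 77], [376, 0
[... 168 characters left out ...]
1, 19, 62, 839], [505, 62, 49, 64, 549], [391, 113, 17, 5, 47], [382, 116, 94, 93, 2755], [482, 128, 4, 3, 10], [542, 130, 4, 3, 12], [498, 134, 15, 44, 285], [377, 136, 4, 6, 19], [551, 136, 9, 24, 76], [361, 145, 10, 7, 39], [380, 145, 18, 9, 88], [351, 146, 9, 6, 36], [473, 148, 3, 4, 10], [555, 151, 2, 10, 20], [569, 152, 3, 15, 33], [346, 154, 18, 9, 85], [362, 165, 12, 12, 67], [333, 175, 6, 4, 20], [341, 177, 6, 4, 19], [356, 178, 4, 4, 13], [359, 178, 8, 7, 31], [334, 181, 6, 3, 15], [325, 183, 17, 8, 76], [541, 193, 6, 3, 15], [343, 194, 4, 3, 11], [343, 197, 13, 11, 84], [511, 197, 8, 4, 27], [542, 204, 13, 9, 53], [333, 209, 13, 10, 71], [541, 241, 5, 9, 24], [535, 251, 7, 3, 14]]
```

View pics/k2.png

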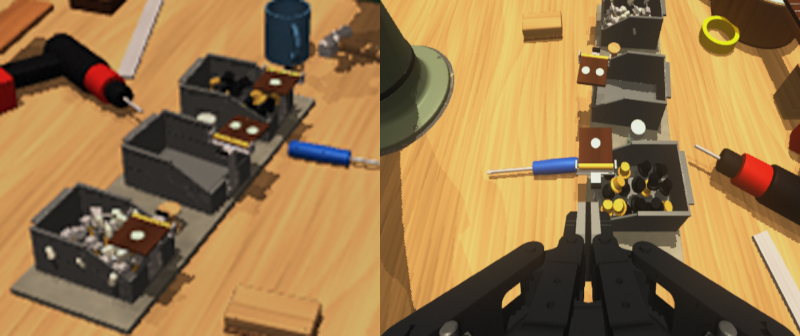

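The knobs marker now shows one dot, the empty bin's shows two and the tuners' shows one, all lying flat. Near the bins the image differences sit at the two flipped markers and their shadows. The arm is clear, so I'm handing in.

```bash
python3 -c "
from workcell import job
print(job.job_done())"
```

```text
the job is handed in; nothing more can be done
None
```

I flipped the two markers that were wrong, using the closed fingertip from beneath each free edge, and left the tuners' marker alone. I handed the job in at about 24 s of the 59 s.

| Bin | Before | Now |
|---|---|---|
| Empty | one dot up | two dots up (reorder) |
| Knobs | two dots up | one dot up (in stock) |
| Tuners | one dot up | one dot up, not touched |

- **Final views:** the side and wrist pictures taken after the arm backed off show all three markers lying flat with the right faces up.
- **Forces:** the wrist readings I took never rose above about 1.5 N.
- **Nothing else moved:** comparing before-and-after images near the bins shows changes where the two flipped markers and shadows lie. This was by eye from the change boxes. I did not measure the bins again. The arm's own movement and shadow also changed the image around the mug and hammer.
- **Disagreements:** one cross-check of the knobs hinge, pairing the side and wrist views, was off by about 14 mm in y and 7 mm in height. The other readings agreed to within a few millimetres, so I used those.
- **Change of plan:** I broke off my first approach to the empty bin because the wrist camera hung close above the tuners' marker. I turned the tool half round before going in, and nothing was touched.
- **Pictures:** I viewed 11, one over the budget of 10.

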